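# Close the battery hatch of the work radio

## Robot

A 6-joint arm with a two-finger parallel gripper is mounted at the origin on the work surface. World frame = base frame: x ahead of the robot, y to its left, z up, the work surface at z = 0. Lengths are in m, angles in rad, forces in N, time in s.
With the tool pointing down it reaches from about 0.275 to 0.75 m from the base axis. Payload 10.2 kg.
Tool frame: the origin (TCP) lies at the very end of the fingers, on their centre line; the grasp point (between the pads) lies 19 mm behind it; y points along the fingers, x is the direction in which the jaws open and shut, and the axes are right-handed (so a half turn about y gives the same grasp; the last joint's range is limited). The gripper opens to 88 mm and grips with 3 to 60 N. Pads are 18 mm wide; open, the fingers measure 123 mm over their backs; the gripper's body (75 mm by 187 mm) begins 45 mm behind the grasp point.
Start: joints at [-1.39, 0.313, 1.498, -0, 1.331, -0.223], TCP at [0.206, -0.483, 0.239] pointing down, gripper open.
Joint ranges: [-2.94, 2.94], [-0.97, 2.17], [0.19, 2.56], [-1.23, 4.37], [0.02, 3.11], [-2.88, 2.88]. Speed limits (rad/s): [2.39, 2.39, 3.01, 3.14, 3.14, 3.14].

## Interface

Orientations are given as a unit quaternion [w, x, y, z].
In Python, from bench import robot gives the robot as it stands. The module is installed in compiled form; this text tells all that it offers.
- The arm moves only by the tool move_arm, never from a script. Its argument "moves" is a list of rows, each a list of 2 entries, a list of its own where there are three numbers: the shift along the tool's x, y, z in m, then the turn about the tool's y in degrees. A call has 1 to 5 rows; each row is the pose to reach, as a shift and turn from the pose commanded when the call began, along the tool's axes at that moment; what a row does not reach only later rows make up. A row lasts 1/8 s, in which the tool goes at most 62.5 mm and 10.7 degrees, less where a joint would pass 70% of its speed; a pose out of reach is approached as far as the arm can. A call with a gripper value outside its range is refused whole. "gripper" is the finger opening in m, from 0 to 0.0881, set as the call begins (left out, the last holds). The fingers move at their own pace and stop on an object; "grip_force" is the grip in N (left out, the last holds). Time passes only in rows, so rows that repeat a pose let the fingers close. It gives the time, the measured TCP pose, the force and the opening at its end, in the units of the state.
- robot.get_obs(): the state, without advancing time (a new reading comes with each control period).
- robot.grab_frame(name): name is "scene" or "side" or "wrist"; returns (picture, depth): 480x640x3 uint8, red, green, blue; 480x640 float32, m along the optical axis (not along the pixel's ray), 0 where there is no reading.
- robot.camera_params(name): a dict with "mtx" (3x3 intrinsics, pixels), "xyz" and "orientation" of the camera in the world; the wrist camera has in their place "T_tool_cam" (4x4, takes a point from camera to tool coordinates, whose origin is the TCP and whose axes are the tool frame's). Camera axes: x right, y down, z forward; pixel columns grow to the right and rows downward; lengths in m; the calibration is good to about 2 mm. The wrist camera is an equidistant fisheye: a pixel r from the principal point sees the ray r / f radians off the axis. A picture is of the moment at which its call begins: read the wrist's pose just before it. camera_params takes no time and is no camera call.
- robot.hand_in(): hands the job in, once; it reports no verdict.
The state is a dict: "t": time; "joint_pos": joint angles; "dq": joint speeds; "joint_torque": joint torques, N m; "tool_pos": TCP position; "ee_rot": TCP orientation; "wrist_force": force on the tool from outside, world axes, zero at the start; "moment": the same for the moment, N m; "gripper_width": finger opening in m.
Only numpy, scipy, OpenCV 4.12 (cv2) and the standard library are available. Lean on these libraries where they do the work, as an engineer would, in place of code of your own. Each camera call takes 0.05 s, during which the arm holds its last target. There are 200 camera calls.

## Task

The work radio lies on its front with its battery hatch standing open: push the orange flap over with your fingertips until it lies flat on the casing, then, holding it down, push it along until its free edge is tucked fully home beneath the yellow lip, and let go. Push only on the outside of the flap: do not pinch it or put a finger on its inner face, and do not force it. Leave the tools and other things lying about where they are.

Things in the scene. Friction and masses are not known exactly. Their poses are not given: they have to be found in the camera images.
- radio: Grey rugged work radio lying on its front, fixed; its flat upper face is 85 mm above the worktop. Origin on the worktop under the battery bay's centre; it spans x -122 to +142, y -122 to +222 mm, black bumpers and end bars included. x points level from hinge to lip, z up. A folded aerial, 8 mm high, lies on the face at x = 107 mm. The bay opening is 90 x 100 mm with a black battery 7 mm down.
- hinge_mid (a point): Middle of the flap's hinge line, 4 mm above the casing's face, at x = -55 mm, y = 0 in the radio's frame; the hinge line runs along the radio's y. Fixed to the casing; axes as the radio's.
- lip_mid (a point): Middle of the front lower edge of the yellow retaining lip, at x = +53 mm, y = 0 in the radio's frame, 10 mm above the casing's face. The lip is a fixed bar 134 mm along y, 22 mm along x, 6 mm thick (top 16 mm above the face), open underneath towards the hinge, with end posts 116 mm apart and a rear wall 16 mm in from its front edge.
- flap (a joint): Hinge angle of the orange flap, rad: 0 = flat on the casing, free edge towards the lip; pi/2 = upright; more = leaning away from the lip (stop 2.2). Starts at 1.2 to 1.75. Sprung towards 1.5 with friction: it stays where it starts; folding it flat takes about 0.16 N m (3 N at 50 mm from the hinge). Let go flat but not tucked, it springs up to about 0.9 rad.
- tuck (a joint): How far the flap is slid out of its hinge along its own plane, m: 0 (start, inner stop) to 0.018 (outer stop, fully home). Friction 1.5 N, no spring. With the flap flat, its free edge is 8 mm short of the lip at 0 and 10 mm beneath it at 0.018; its outer face passes 3 mm below the lip. Slid out before it is flat, the edge lands on top of the lip.
- flap_panel: Orange flap: plate 110 mm wide, 4 mm thick; origin on the hinge line (moves out with the tuck slide), x along the flap to its free edge at 100 mm, y along the hinge, z out of its outer face, 3 mm above the origin. On that face a ridge 90 mm wide, 7 mm high: steep side towards the hinge at x = 62 mm, to push against, sloping down to x = 85 mm. Bare plate from x = 10 to 62 mm.
- flap_edge (a point): Middle of the flap's free edge, at x = 100 mm in the frame of flap_panel, mid-thickness of the plate; moves with the flap.
- flap_inside: Black lining 82 x 98 x 2 mm on the inner face of the orange flap (the side that lies on the bay when flat): not to be touched. Origin and axes as flap_panel.
- tape: Loose green tape measure, 62 x 36 x 35 mm, on the radio's upper face beside the bay; origin under its centre.
- screwdriver: Loose red-handled screwdriver, 200 mm long, on the worktop by the radio's -y end; origin under its middle.
- spare_battery: Loose black and grey battery pack, 85 x 70 x 59 mm, on the worktop by the radio's +y end; origin under its centre.
- screw_jar: Loose clear jar with blue cap, 68 mm across, 75 mm high, on the worktop by the radio's +y end; origin under its centre.
- mug: Loose white mug, 80 mm across, 90 mm high, on the right of the worktop; origin under its centre.
- drill: Loose red and black cordless drill lying on its side on the left of the worktop, about 250 x 220 x 60 mm; origin under its grip.
- carton: Loose closed cardboard carton, 100 x 140 x 50 mm, on the right of the worktop; origin under its centre.

How it is judged:
At the end, for the whole second after the job is handed in: The flap lies flat (hinge below 0.06 rad) and stays so, slid out at least 14.5 mm of its 18 mm, with its edge at least 6 mm in beneath the lip and below the lip's underside (value of joint flap below 0.06 rad and value of joint tuck above 0.0145 m and x of flap_edge in the frame of lip_mid above 0.006 m and z of flap_edge in the frame of lip_mid below 0.001 m); the robot touches nothing.
It fails at once if the flap is pinched or touched on its inner face (contact force between the fingers and flap_inside above 1 N).
It fails at once if the flap is forced (pressed with more than 40 N) (contact force between any of the arm, the fingers and flap_panel above 40 N).
It fails at once if one of the loose things lying about is shifted more than 20 mm or lifted (distance of any of tape, screwdriver, spare_battery, screw_jar, mug, drill, carton from where it was at the start of the episode above 0.02 m).
It also fails if it takes over 34 s, if anything falls off the work surface, if the arm or the gripper's body presses on something with over 40 N, if the wrist force passes 120 N, or if a joint passes its speed limit or range.

## Working session

There is one attempt and no reset: what is moved stays moved. The work goes in short steps, Python scripts to look and compute and a tool call to move; the robot and the scene stay as the last step left them, time stands still between calls to the robot, and variables do not carry over. Pictures are saved under pics/ and viewed, about 8 in all and at most 12, crops included, and the job is handed in when it is done.

Besides the shell and the picture viewer there is one more tool, called by a JSON object that holds its "op" and its "data". move_arm: Moves the arm, as the interface text tells. Its arguments: {"type":"object","properties":{"moves":{"type":"array","items":{"type":"array"}},"gripper":{"type":"number"},"grip_force":{"type":"number"}},"required":["moves"]}

```bash
mkdir -p pics
python3 - <<'E'
from bench import robot
import numpy as np,cv2
o=robot.get_obs();print({k:np.round(v,3) for k,v in o.items()})
for n in("scene","side"):
    p,d=robot.grab_frame(n);np.savez(n+'.npz',p=p,d=d);cv2.imwrite(f'pics/{n}.png',p[:,:,::-1]);print(robot.camera_params(n))
print(robot.camera_params("wrist"))
E
```

```text
{'t': np.float64(0.0), 'joint_pos': array([-1.39 ,  0.313,  1.498, -0.   ,  1.331, -0.223]), 'dq': array([-0.001, -0.001, -0.001, -0.001, -0.002,  0.001]), 'joint_torque': array([ 0.0000e+00, -4.0222e+01, -2.5227e+01,  7.0000e-02,  3.5000e-02,
       -0.0000e+00]), 'tool_pos': array([ 0.206, -0.483,  0.238]), 'ee_rot': array([ 0.59 , -0.59 ,  0.39 , -0.389]), 'wrist_force': array([ 0.299, -0.359,  0.711]), 'moment': array([-0.047,  0.006,  0.009]), 'gripper_width': np.float64(0.088)}
{'mtx': array([[617.10467293,   0.        , 313.94907346],
       [  0.        , 617.10467293, 227.87066877],
       [  0.        ,   0.        ,   1.        ]]), 'xyz': array([1.11580385, 0.90965161, 1.57950421]), 'orientation': array([-0.08654158,  0.27235548,  0.91434524, -0.28688994])}
{'mtx': array([[572.59805771,   0.        , 324.38901184],
       [  0.        , 572.59805771, 240.21348692],
       [  0.        ,   0.        ,   1.        ]]), 'xyz': array([ 0.34461292, -1.00675766,  1.40752717]), 'orientation': array([-0.33286554,  0.93854893, -0.08569991,  0.03133626])}
{'mtx': array([[371.64829954,   0.        , 320.40062709],
       [  0.        , 371.64829954, 235.4129465 ],
       [  0.        ,   0.        ,   1.        ]]), 'T_tool_cam': array([[ 9.99999555e-01,  1.38714650e-04,  9.33352065e-04,
         1.20447240e-03],
       [-8.52395171e-04, -2.91469019e-01,  9.56579889e-01,
        -1.46384369e-01],
       [ 4.04734855e-04, -9.56580259e-01, -2.91468771e-01,
         7.52437854e-02],
       [ 0.00000000e+00,  0.00000000e+00,  0.00000000e+00,
         1.00000000e+00]])}
```

View pics/scene.png

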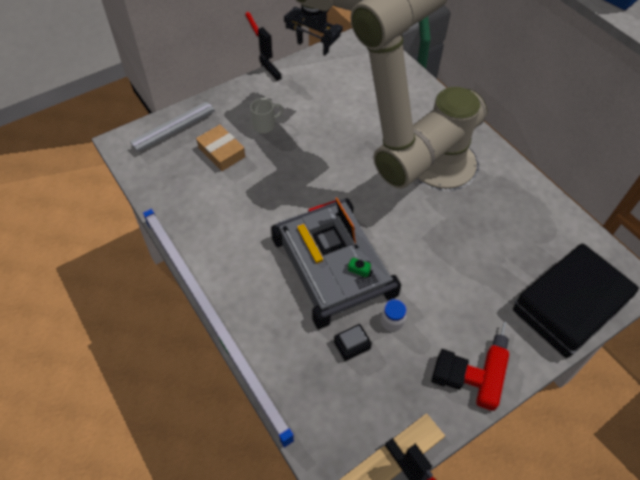

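View pics/side.png

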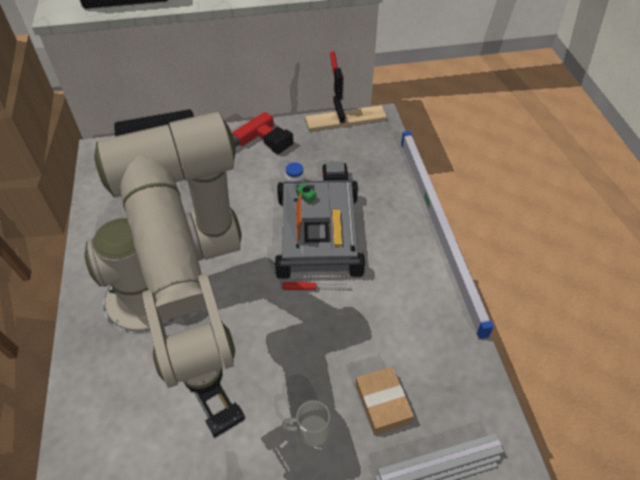

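The scene view shows the yellow lip at about (310,243), the orange flap at (345,217) and the green tape at (358,267). In the side view they are at (337,228), (299,217) and (306,193). The flap leans near upright, with the hinge towards the robot and the lip away from it.

```bash
cat > h.py <<'E'
from bench import robot
import numpy as np,cv2
from scipy.spatial.transform import Rotation as R
def rot(q): return R.from_quat(np.r_[q[1:],q[0]]).as_matrix()
HSV=dict(yellow=((20,150,90),(32,255,255)),orange=((6,170,90),(16,255,255)),green=((45,120,40),(80,255,255)))
def mask(p,c,box=None):
    m=cv2.inRange(cv2.cvtColor(p,cv2.COLOR_RGB2HSV),*map(np.array,HSV[c]))
    if box: z=np.zeros_like(m);a,b,e,f=box;z[b:f,a:e]=m[b:f,a:e];m=z
    return m
def pts(n,p,d,m):
    v,u=np.nonzero((m>0)&(d>0)); P=robot.camera_params(n);K=P['mtx'];z=d[v,u]
    c=np.c_[(u-K[0,2])/K[0,0]*z,(v-K[1,2])/K[1,1]*z,z]
    return c@rot(P['orientation']).T+P['xyz']
E
python3 - <<'E'
from h import *
for n,b in(("scene",(270,190,410,330)),("side",(260,150,370,300))):
    f=np.load(n+'.npz')
    for c in HSV:
        w=pts(n,f['p'],f['d'],mask(f['p'],c,b))
        if len(w)<5: print(n,c,len(w));continue
        q=w[:,:2]-np.median(w[:,:2],0);U,S,V=np.linalg.svd(q[np.linalg.norm(q,axis=1)<.08])
        print(n,c,len(w),np.median(w,0).round(4),np.percentile(w,[3,97],axis=0).round(3).tolist(),V[0].round(3))
    # radio yellow line end points / face
    w=pts(n,f['p'],f['d'],mask(f['p'],'yellow',b)|0)
    full=np.zeros((480,640),np.uint8);full[b[1]:b[3],b[0]:b[2]]=255
    w=pts(n,f['p'],f['d'],full);w=w[(w[:,2]>.079)&(w[:,2]<.091)]
    print('face',len(w),np.median(w,0).round(4),cv2.minAreaRect(w[:,:2].astype(np.float32)))
E
```

```text
scene yellow 361 [0.5875 0.0881 0.1001] [[0.569, 0.023, 0.086], [0.604, 0.146, 0.107]] [0.153 0.988]
scene orange 51 [0.4812 0.0933 0.1876] [[0.473, 0.049, 0.178], [0.491, 0.149, 0.193]] [-0.162 -0.987]
scene green 275 [0.5235 0.2402 0.1159] [[0.495, 0.208, 0.093], [0.545, 0.259, 0.126]] [-0.626  0.78 ]
face 4881 [0.5523 0.1729 0.085 ] ((0.550534725189209, 0.18426191806793213), (0.4223848879337311, 0.25456109642982483), 80.98482513427734)
side yellow 224 [0.585  0.0753 0.1018] [[0.571, 0.016, 0.094], [0.6, 0.141, 0.107]] [-0.147 -0.989]
side orange 89 [0.4721 0.0845 0.1717] [[0.464, 0.045, 0.142], [0.486, 0.138, 0.19]] [0.155 0.988]
side green 147 [0.5157 0.2127 0.1182] [[0.492, 0.196, 0.102], [0.538, 0.248, 0.126]] [ 0.565 -0.825]
face 3955 [0.5408 0.1335 0.0855] ((0.5454862713813782, 0.17751456797122955), (0.4241965413093567, 0.2553894817829132), 80.75377655029297)
```

```bash
cat >> h.py <<'E'
YAW=np.radians(-8.9); O=np.array([.523,.090,0])
def setO(o,y):
    global O,YAW; O=np.array(o);YAW=y
def r2w(p): c,s=np.cos(YAW),np.sin(YAW); return O+np.array([c*p[0]-s*p[1],s*p[0]+c*p[1],p[2]])
def w2r(p): return np.array([[np.cos(YAW),np.sin(YAW),0],[-np.sin(YAW),np.cos(YAW),0],[0,0,1]])@(np.asarray(p)-O)
def report(goal=None):
    o=robot.get_obs();M=rot(o['ee_rot'])
    print('t %.2f'%o['t'],'tcp_w',o['tool_pos'].round(4),'tcp_r',w2r(o['tool_pos']).round(4),'F_r',(w2r(o['wrist_force']+O)).round(1),'q',o['joint_pos'].round(2))
    xr=np.array([np.cos(YAW),np.sin(YAW),0]);print('tool axes(cols)',M.round(3).tolist())
    for s in(1,-1):
        tz=s*xr; a=np.degrees(np.arctan2(np.dot(np.cross(M[:,2],tz),M[:,1]),np.dot(M[:,2],tz)))
        print('turn about tool y to put tool z along',s,'radio x:',a.round(2))
    if goal is not None: print('shift tool',(M.T@(r2w(goal)-o['tool_pos'])).round(4))
E
python3 -c "
from h import *
report([-.12,0,.29])"
```

```text
t 0.10 tcp_w [ 0.2062 -0.4826  0.2382] tcp_r [-0.2244 -0.6147  0.2382] F_r [-0.6 -0.6 -0.4] q [-1.39  0.31  1.5  -0.    1.33 -0.22]
tool axes(cols) [[0.393, -0.0, 0.92], [-0.92, 0.001, 0.393], [-0.001, -1.0, 0.0]]
turn about tool y to put tool z along 1 radio x: 32.04
turn about tool y to put tool z along -1 radio x: -147.96
shift tool [-0.4658 -0.0512  0.4146]
```

{"op": "move_arm", "data": {"moves": [[[-0.035, -0.02, 0.03], 6], [[-0.07, -0.04, 0.06], 12], [[-0.105, -0.05, 0.09], 18], [[-0.14, -0.05, 0.12], 25], [[-0.175, -0.05, 0.15], 32]], "gripper": 0, "grip_force": 20}}

```text
t: 0.72
tool_pos: [0.2756, -0.2614, 0.2886]
ee_rot: [0.459, -0.459, 0.538, -0.538]
wrist_force: [0.3, -0.3, -0.3]
gripper_width: 0.0407
```

```bash
python3 -c "
from h import *
report([-.12,0,.29])"
```

```text
t 0.72 tcp_w [ 0.2756 -0.2614  0.2886] tcp_r [-0.1901 -0.3854  0.2886] F_r [ 0.3 -0.3 -0.3] q [-1.07 -0.06  1.79  0.    1.41  0.66]
tool axes(cols) [[-0.158, 0.0, 0.987], [-0.987, 0.0, -0.158], [-0.0, -1.0, -0.0]]
turn about tool y to put tool z along 1 radio x: -0.21
turn about tool y to put tool z along -1 radio x: 179.79
shift tool [-0.3857 -0.0013  0.0686]
```

{"op": "move_arm", "data": {"moves": [[[-0.05, 0, 0.01], 0], [[-0.1, 0, 0.02], 0], [[-0.15, 0, 0.035], 0], [[-0.2, 0, 0.05], 0], [[-0.25, 0, 0.06], 0]]}}

```text
t: 1.35
tool_pos: [0.3736, -0.0234, 0.2886]
ee_rot: [-0.46, 0.46, -0.537, 0.537]
wrist_force: [1.2, -0.2, 0.1]
gripper_width: 0.0002
```

{"op": "move_arm", "data": {"moves": [[[-0.05, 0, 0.005], 0], [[-0.1, 0, 0.008], 0], [[-0.136, 0, 0.008], 0], [[-0.136, 0, 0.008], 0]]}}

```text
t: 1.85
tool_pos: [0.4019, 0.1096, 0.2884]
ee_rot: [0.461, -0.461, 0.537, -0.536]
wrist_force: [-0.3, 0.7, -0.1]
gripper_width: 0.0003
```

Run:
```python
from h import *
report([-.12,0,.15])
o=robot.get_obs();p,d=robot.grab_frame("wrist");np.savez('w1.npz',p=p,d=d,t=o['tool_pos'],q=o['ee_rot']);cv2.imwrite('pics/w1.png',p[:,:,::-1])
```

```text
t 1.85 tcp_w [0.4019 0.1096 0.2884] tcp_r [-0.1227  0.0006  0.2884] F_r [-0.4  0.6 -0.1] q [-0.02  0.03  1.7   0.    1.41  1.71]
tool axes(cols) [[-0.151, -0.001, 0.989], [-0.989, 0.0, -0.151], [-0.0, -1.0, -0.001]]
turn about tool y to put tool z along 1 radio x: 0.24
turn about tool y to put tool z along -1 radio x: -179.76
shift tool [0.0006 0.1384 0.0028]
```

View pics/w1.png

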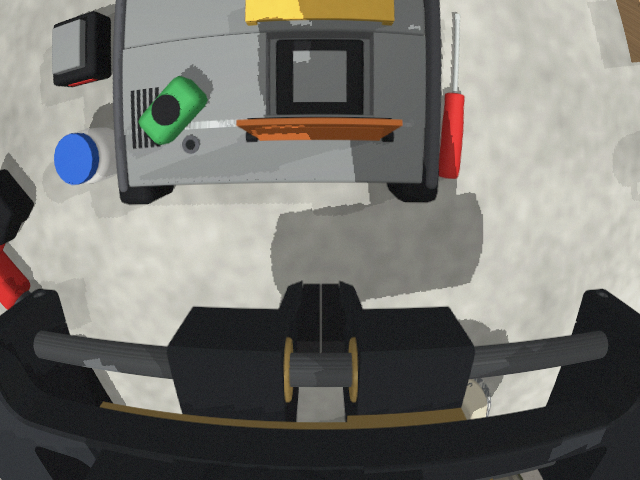

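The wrist view shows the yellow lip at (320,10), the flap's top edge and ridge from (238,122) to (403,125), the tape at (172,110) and the closed fingertips at (320,290). I'll measure the lip and flap here.

```bash
cat >> h.py <<'E'
def wpts(p,d,t,q,m):
    P=robot.camera_params("wrist");K=P['mtx'];v,u=np.nonzero((m>0)&(d>0));z=d[v,u]
    a=(u-K[0,2])/K[0,0];b=(v-K[1,2])/K[1,1];th=np.hypot(a,b)+1e-9;k=np.tan(th)/th
    c=np.c_[a*k*z,b*k*z,z];T=P['T_tool_cam'];return (c@T[:3,:3].T+T[:3,3])@rot(q).T+t
E
python3 - <<'E'
from h import *
f=np.load('w1.npz');p,d=f['p'],f['d']
L=lambda m:np.array([w2r(x) for x in wpts(p,d,f['t'],f['q'],m)])
for c,b in(('yellow',(230,0,410,40)),('orange',(225,100,415,150)),('green',(120,60,220,150))):
    w=L(mask(p,c,b));print(c,len(w),'pct 2,50,98',np.percentile(w,[2,50,98],axis=0).round(4).tolist())
    if c=='orange':
        for zl in np.arange(.09,.2,.01):
            s=w[(w[:,2]>zl)&(w[:,2]<=zl+.01)]
            if len(s)>5: print(zl.round(3),len(s),np.percentile(s[:,0],[5,50,95]).round(4),s[:,1].min().round(3),s[:,1].max().round(3))
        U=w[w[:,2]>.17]; print('yaw resid (flap)',np.degrees(np.polyfit(U[:,1],U[:,0],1)[0]))
    if c=='yellow':
        T=w[w[:,2]>.098]; y=np.linspace(-.05,.05,11); e=[T[abs(T[:,1]-k)<.005][:,0].min() for k in y]; print('front edge',np.polyfit(y,e,1).round(4),'top z',np.median(T[:,2]))
E
```

```text
yellow 3088 pct 2,50,98 [[0.0521, -0.0632, 0.0965], [0.0611, 0.0013, 0.1013], [0.0715, 0.065, 0.103]]
front edge [-0.0036  0.0518] top z 0.10129456028741285
orange 3072 pct 2,50,98 [[-0.0561, -0.051, 0.1535], [-0.0478, 0.0007, 0.1743], [-0.0417, 0.0522, 0.1897]]
0.12 9 [-0.0541 -0.054  -0.0536] -0.053 0.056
0.13 20 [-0.0531 -0.0526 -0.0517] -0.053 0.055
0.14 18 [-0.0517 -0.0511 -0.0507] -0.053 0.055
0.15 262 [-0.0566 -0.0558 -0.0494] -0.053 0.055
0.16 832 [-0.055  -0.0525 -0.0499] -0.054 0.054
0.17 677 [-0.05   -0.0483 -0.0468] -0.053 0.055
0.18 1227 [-0.0464 -0.0441 -0.0418] -0.054 0.055
0.19 22 [-0.0451 -0.044  -0.0423] -0.042 0.039
yaw resid (flap) -0.3420096284646447
green 1990 pct 2,50,98 [[-0.0553, 0.1057, 0.0964], [-0.0292, 0.1257, 0.1185], [-0.0012, 0.1609, 0.1215]]
```

{"op": "move_arm", "data": {"moves": [[[0, 0.05, 0.005], 0], [[0, 0.1, 0.015], 0], [[0, 0.135, 0.025], 0], [[0, 0.15, 0.038], 0], [[0, 0.15, 0.038], 0]]}}

```text
t: 2.52
tool_pos: [0.4395, 0.101, 0.138]
ee_rot: [0.459, -0.46, 0.538, -0.537]
wrist_force: [0.5, 0.1, 0.3]
gripper_width: 0.0004
```

```bash
sed -i 's/^YAW=.*/YAW=np.radians(-9.0); O=np.array([.522,.091,0])/' h.py
python3 - <<'E'
from h import *
report([-.058,0,.132])
o=robot.get_obs();p,d=robot.grab_frame("wrist");cv2.imwrite('pics/w2.png',p[:,:,::-1])
E
```

```text
t 2.52 tcp_w [0.4395 0.101  0.138 ] tcp_r [-0.0831 -0.003   0.138 ] F_r [0.4 0.2 0.3] q [-0.03  0.27  1.85 -0.    1.03  1.69]
tool axes(cols) [[-0.156, -0.002, 0.988], [-0.988, -0.0, -0.156], [0.0, -1.0, -0.002]]
turn about tool y to put tool z along 1 radio x: 0.04
turn about tool y to put tool z along -1 radio x: -179.96
shift tool [-0.003   0.0059  0.0251]
```

View pics/w2.png

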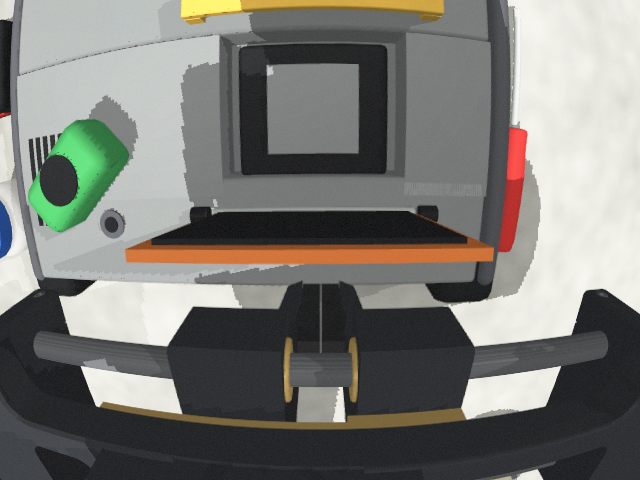

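The closed fingertips (320,290) stand behind the flap's outer face, clear of the flap edge at row 255. I'll start the push.

{"op": "move_arm", "data": {"moves": [[[-0.003, 0.003, 0.01], 0], [[-0.003, 0.005, 0.018], 0], [[-0.003, 0.006, 0.024], 0], [[-0.003, 0.008, 0.03], 0], [[-0.003, 0.01, 0.036], 0]]}}

```text
t: 3.2
tool_pos: [0.476, 0.0995, 0.1286]
ee_rot: [0.46, -0.46, 0.537, -0.537]
wrist_force: [-2.0, 0.8, 0.4]
gripper_width: 0.0002
```

```bash
cat > flapchk.py <<'E'
from h import *
import sys
report([float(x) for x in sys.argv[1:4]])
for n,b in(("side",(260,150,370,300)),("scene",(270,190,410,330))):
    p,d=robot.grab_frame(n);m=mask(p,'orange',b)
    w=pts(n,p,d,m)
    if len(w)<5: print(n,'orange',len(w));continue
    w=np.array([w2r(x) for x in w]);print(n,len(w),np.percentile(w,[3,50,97],axis=0).round(3).tolist())
E
python3 flapchk.py -.035 0 .122
```

```text
t 3.20 tcp_w [0.476  0.0995 0.1286] tcp_r [-0.0468  0.0012  0.1286] F_r [-2.1  0.5  0.4] q [-0.04  0.35  1.76  0.    1.03  1.69]
tool axes(cols) [[-0.154, -0.0, 0.988], [-0.988, 0.0, -0.154], [-0.0, -1.0, -0.0]]
turn about tool y to put tool z along 1 radio x: 0.14
turn about tool y to put tool z along -1 radio x: -179.86
shift tool [0.0013 0.0066 0.0118]
side 27 [[-0.048, -0.055, 0.105], [-0.033, -0.047, 0.131], [-0.008, 0.046, 0.177]]
scene 162 [[-0.044, -0.045, 0.113], [-0.016, 0.017, 0.165], [-0.005, 0.057, 0.181]]
```

{"op": "move_arm", "data": {"moves": [[[0, 0.003, 0.006], 0], [[0, 0.0065, 0.0115], 0], [[0, 0.011, 0.015], 0], [[0, 0.0155, 0.018], 0], [[0, 0.0205, 0.02], 0]]}}

```text
t: 3.92
tool_pos: [0.4961, 0.0964, 0.1082]
ee_rot: [-0.46, 0.46, -0.537, 0.537]
wrist_force: [1.3, 0.2, 2.3]
gripper_width: 0.0005
```

```bash
python3 flapchk.py -.022 0 .094
```

```text
t 3.92 tcp_w [0.4961 0.0964 0.1082] tcp_r [-0.0264  0.0013  0.1082] F_r [1.2 0.4 2.3] q [-0.04  0.42  1.72 -0.    1.    1.69]
tool axes(cols) [[-0.154, 0.001, 0.988], [-0.988, -0.0, -0.154], [-0.0, -1.0, 0.001]]
turn about tool y to put tool z along 1 radio x: 0.13
turn about tool y to put tool z along -1 radio x: -179.87
shift tool [0.0013 0.0142 0.0044]
side 332 [[-0.043, -0.052, 0.097], [0.016, -0.026, 0.125], [0.033, 0.045, 0.132]]
scene 553 [[-0.036, -0.048, 0.098], [0.011, 0.012, 0.122], [0.037, 0.055, 0.132]]
```

{"op": "move_arm", "data": {"moves": [[[0.001, 0.005, 0.001], 0], [[0.001, 0.01, 0.002], 0], [[0.001, 0.014, 0.003], 0], [[0.001, 0.0165, 0.003], 0], [[0.001, 0.0165, 0.003], 0]]}}

```text
t: 4.65
tool_pos: [0.4986, 0.095, 0.0921]
ee_rot: [-0.46, 0.46, -0.537, 0.537]
wrist_force: [0.7, 0.8, 7.3]
gripper_width: 0.0004
```

```bash
python3 flapchk.py -.022 0 .091
```

```text
t 4.65 tcp_w [0.4986 0.095  0.0921] tcp_r [-0.0238  0.0003  0.0921] F_r [0.5 0.9 7.3] q [-0.04  0.44  1.73 -0.    0.97  1.68]
tool axes(cols) [[-0.154, 0.001, 0.988], [-0.988, -0.0, -0.154], [-0.0, -1.0, 0.001]]
turn about tool y to put tool z along 1 radio x: 0.14
turn about tool y to put tool z along -1 radio x: -179.86
shift tool [0.0003 0.0011 0.0018]
side 339 [[-0.037, -0.05, 0.088], [0.022, -0.017, 0.095], [0.041, 0.045, 0.102]]
scene 656 [[-0.017, -0.049, 0.086], [0.017, 0.009, 0.094], [0.044, 0.054, 0.103]]
```

{"op": "move_arm", "data": {"moves": [[[0, 0.0005, 0.005], 0], [[0, 0.0005, 0.01], 0], [[0, 0.0005, 0.015], 0], [[0, 0.0005, 0.02], 0], [[0, 0.0005, 0.024], 0]]}}

```text
t: 5.38
tool_pos: [0.5206, 0.0916, 0.0914]
ee_rot: [0.459, -0.461, 0.538, -0.536]
wrist_force: [-9.0, 0.4, 13.1]
gripper_width: 0.0003
```

```bash
python3 flapchk.py .016 0 .091
```

```text
t 5.38 tcp_w [0.5206 0.0916 0.0914] tcp_r [-0.0015  0.0003  0.0914] F_r [-9.  -1.1 13.1] q [-0.05  0.49  1.66  0.    1.    1.68]
tool axes(cols) [[-0.154, -0.004, 0.988], [-0.988, 0.0, -0.154], [0.0, -1.0, -0.004]]
turn about tool y to put tool z along 1 radio x: 0.15
turn about tool y to put tool z along -1 radio x: -179.85
shift tool [0.0004 0.0003 0.0175]
side 230 [[-0.025, -0.051, 0.087], [0.039, -0.033, 0.093], [0.052, 0.044, 0.101]]
scene 448 [[-0.007, -0.048, 0.086], [0.031, 0.011, 0.094], [0.048, 0.056, 0.104]]
```

{"op": "move_arm", "data": {"moves": [[[0, -0.0003, 0.003], 0], [[0, -0.0004, 0.006], 0], [[0, -0.0004, 0.009], 0], [[0, -0.0004, 0.012], 0]]}}

```text
t: 5.98
tool_pos: [0.5327, 0.0896, 0.0915]
ee_rot: [0.459, -0.461, 0.538, -0.536]
wrist_force: [-5.2, 0.7, 8.2]
gripper_width: 0.0004
```

```bash
python3 flapchk.py .016 0 .091
```

```text
t 5.97 tcp_w [0.5327 0.0896 0.0915] tcp_r [0.0108 0.0003 0.0915] F_r [-5.2 -0.2  8.2] q [-0.05  0.51  1.63 -0.    1.01  1.67]
tool axes(cols) [[-0.154, -0.003, 0.988], [-0.988, 0.0, -0.154], [0.0, -1.0, -0.003]]
turn about tool y to put tool z along 1 radio x: 0.15
turn about tool y to put tool z along -1 radio x: -179.85
shift tool [0.0003 0.0005 0.0052]
side 153 [[-0.028, -0.051, 0.087], [0.01, -0.041, 0.093], [0.052, 0.035, 0.1]]
scene 314 [[-0.007, -0.046, 0.085], [0.037, 0.014, 0.095], [0.049, 0.057, 0.11]]
```

{"op": "move_arm", "data": {"moves": [[[0, 0, 0.002], 0], [[0, 0, 0.004], 0], [[0, 0, 0.0055], 0], [[0, 0, 0.007], 0]]}}

```text
t: 6.58
tool_pos: [0.5368, 0.089, 0.0906]
ee_rot: [0.457, -0.463, 0.54, -0.534]
wrist_force: [-20.7, 2.5, 12.6]
gripper_width: 0.0004
```

```bash
python3 flapchk.py .016 0 .091
python3 - <<'E'
from h import *
p,d=robot.grab_frame("wrist");cv2.imwrite('pics/w3.png',p[:,:,::-1])
E
```

```text
t 6.58 tcp_w [0.5368 0.089  0.0906] tcp_r [0.0149 0.0004 0.0906] F_r [-20.9  -0.8  12.6] q [-0.05  0.52  1.61  0.    1.02  1.67]
tool axes(cols) [[-0.153, -0.011, 0.988], [-0.988, 0.001, -0.153], [0.001, -1.0, -0.011]]
turn about tool y to put tool z along 1 radio x: 0.17
turn about tool y to put tool z along -1 radio x: -179.83
shift tool [ 0.0004 -0.0004  0.0011]
side 165 [[-0.028, -0.05, 0.088], [-0.007, -0.04, 0.092], [0.049, 0.038, 0.099]]
scene 260 [[-0.003, -0.046, 0.086], [0.038, 0.016, 0.094], [0.049, 0.056, 0.104]]
```

View pics/w3.png

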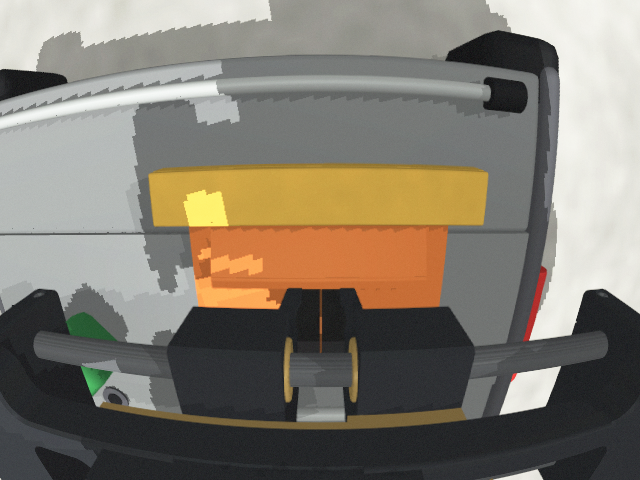

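The picture shows the flap passing under the yellow lip (edge line at row 226), with the fingers behind its ridge. The 21 N push means it has reached the outer stop. I'll ease the push, lift straight up, then back away.

{"op": "move_arm", "data": {"moves": [[[0, 0, -0.0015], 0], [[0, -0.002, -0.002], 0], [[0, -0.005, -0.002], 0], [[0, -0.015, -0.003], 0], [[0, -0.045, -0.01], 0]]}}

```text
t: 7.35
tool_pos: [0.5302, 0.0898, 0.1362]
ee_rot: [0.459, -0.461, 0.538, -0.537]
wrist_force: [-0.1, -0.4, 0.5]
gripper_width: 0.0006
```

{"op": "move_arm", "data": {"moves": [[[0, -0.05, -0.03], 0], [[0, -0.1, -0.07], 0], [[0, -0.13, -0.1], 0], [[0, -0.13, -0.1], 0]]}}

```text
t: 7.85
tool_pos: [0.4318, 0.1056, 0.2691]
ee_rot: [-0.461, 0.459, -0.536, 0.538]
wrist_force: [-0.6, 0.3, -0.6]
gripper_width: 0.0007
```

```bash
python3 flapchk.py -.1 0 .25
python3 - <<'E'
from h import *
o=robot.get_obs();p,d=robot.grab_frame("wrist");cv2.imwrite('pics/w4.png',p[:,:,::-1])
w=np.array([w2r(x) for x in wpts(p,d,o['tool_pos'],o['ee_rot'],mask(p,'orange',(150,0,500,280)))])
s=w[abs(w[:,1])<.04]
for a in np.arange(-.05,.056,.01):
    k=s[abs(s[:,0]-a)<.005]
    if len(k)>5: print('x %.3f n %d z %.4f'%(a,len(k),np.median(k[:,2])))
E
```

```text
t 7.85 tcp_w [0.4318 0.1056 0.2691] tcp_r [-0.0914  0.0003  0.2691] F_r [-0.7  0.2 -0.6] q [-0.02  0.11  1.67 -0.    1.36  1.7 ]
tool axes(cols) [[-0.153, 0.005, 0.988], [-0.988, -0.0, -0.153], [-0.001, -1.0, 0.005]]
turn about tool y to put tool z along 1 radio x: 0.18
turn about tool y to put tool z along -1 radio x: -179.82
shift tool [ 0.0003  0.0191 -0.0087]
side 717 [[-0.028, -0.048, 0.088], [0.011, -0.002, 0.096], [0.05, 0.047, 0.104]]
scene 852 [[-0.027, -0.048, 0.087], [0.011, 0.005, 0.095], [0.048, 0.053, 0.105]]
x -0.030 n 647 z 0.0930
x -0.020 n 1085 z 0.0933
x -0.010 n 1068 z 0.0937
x 0.000 n 1121 z 0.0939
x 0.010 n 1094 z 0.0942
x 0.020 n 1104 z 0.0945
x 0.030 n 1193 z 0.1011
x 0.040 n 1030 z 0.0985
x 0.050 n 914 z 0.0958
```

View pics/w4.png

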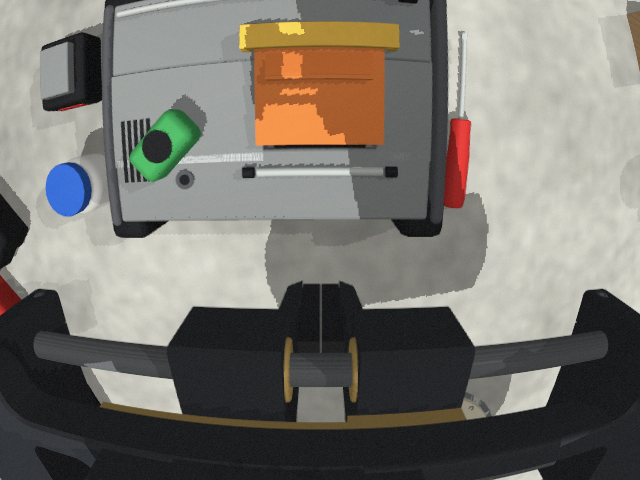

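The flap lies under the lip (row 48). Its slope is about 0.03 rad and its rear plate edge is at about -27 mm, which means a slide of about 18 mm. The fingers are clear, so I'm handing in.

```bash
python3 -c "
from bench import robot
print(robot.hand_in())"
```

```text
the job is handed in; nothing more can be done
None
```

The flap is flat and tucked under the yellow lip, and I handed the job in at about 8 s of the 34 s allowed; the hand-in gave no verdict.

With closed fingertips on the outer face only, I pushed the flap over until it lay flat. Holding it down, I slid it along by its ridge until it reached the outer stop. Then I eased the push, lifted straight off and backed away.

- **Flap angle:** about 0.03 rad in the last wrist-camera view, taken after letting go; the limit is 0.06.
- **Slide:** about 18 mm, judged from the rear plate edge at about -27 mm in the radio's frame. That puts the free edge about 10 mm beneath the lip.
- **Forces:** the largest wrist reading was about 24 N, at the outer stop, with forces read only at the end of each move. At the end it was about 0, with the arm well clear.
- **Loose things:** the tape, screwdriver, battery pack and jar looked undisturbed in that view. I did not re-measure them, or check the mug, drill and carton.
- **Small disagreement:** under load the stop came at a tool position about 1 mm short of what I had worked out, within the calibration error. No check failed.

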